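# Put the hole-saw kit back in its rack

### The job

Put the hole-saw kit away in the tray of holder blocks: stand each of the three hole saws, teeth down and fully home, in the round bore that fits its size, and lay the arbor in the oblong pocket. Leave the cut of pipe and the bolt with its nut where they are; they are not part of the kit.

Things in the scene. Friction and masses are not known exactly. Their poses are not given: they have to be found in the camera images.
- saw_small: The smallest of three hole saws: a dark steel cup 30 mm in diameter and 46 mm high, standing on its toothed rim, its closed flat back on top with a 13 mm round arbor hole in the middle. Origin: centre of the toothed rim (underside); z up through the back. Grasp it by its outside; it is round, so any yaw serves.
- saw_medium: The middle of three hole saws: a dark steel cup 42 mm in diameter and 46 mm high, standing on its toothed rim, its closed flat back on top with a 13 mm round arbor hole in the middle. Origin: centre of the toothed rim (underside); z up through the back. Grasp it by its outside; it is round, so any yaw serves.
- saw_large: The largest of three hole saws: a dark steel cup 54 mm in diameter and 46 mm high, standing on its toothed rim, its closed flat back on top with a 13 mm round arbor hole in the middle. Origin: centre of the toothed rim (underside); z up through the back. Grasp it by its outside; it is round, so any yaw serves.
- block_small: Wooden holder block, 84 (its x) by 72 (its y) by 26 mm high, with a round bore 38 mm wide and 16 mm deep in the middle of its top, for the 30 mm saw. Origin: centre of its underside, below the bore; the bore's floor is at z = 10 mm, the block's top at 26 mm. It sits with three others, 73 mm apart in a row along y, in any order, in a fixed tray.
- block_medium: Wooden holder block, 84 (its x) by 72 (its y) by 26 mm high, with a round bore 50 mm wide and 16 mm deep in the middle of its top, for the 42 mm saw. Origin: centre of its underside, below the bore; the bore's floor is at z = 10 mm, the block's top at 26 mm. It sits with three others, 73 mm apart in a row along y, in any order, in a fixed tray.
- block_large: Wooden holder block, 84 (its x) by 72 (its y) by 26 mm high, with a round bore 62 mm wide and 16 mm deep in the middle of its top, for the 54 mm saw. Origin: centre of its underside, below the bore; the bore's floor is at z = 10 mm, the block's top at 26 mm. It sits with three others, 73 mm apart in a row along y, in any order, in a fixed tray.
- block_arbor: Wooden holder block of the same outside size, with an oblong pocket 74 mm long (its x), 32 mm wide (its y) and 10 mm deep in its top, for the arbor. Origin: centre of its underside; pocket floor at z = 16 mm, top at 26 mm. The plywood tray that holds the four blocks is 102 x 309 mm with a 6 mm floor and a 22 mm high rim; tray and blocks are fixed.
- arbor: Steel arbor of the saws, 66 mm long, lying along its own x on its square drive collar (24 mm wide, 24 high, 22 along x) in the middle; 10 mm hex shank to -x, threaded nose and thin pilot drill to +x. Origin: underside of the collar, mid-length; shank and drill lie 12 mm above. Grasp the collar's flat sides (close along its y). It may lie either way round in its pocket.
- pipe: Look-alike, to be left alone: a cut of dark steel pipe standing on end, 42 mm in diameter and 46 mm high like the middle saw, but open right through, with no back and no teeth. Origin: centre of its underside.
- bolt: Look-alike, to be left alone: a steel hex bolt with its nut run on, 74 mm long, lying along its own x; head (24 mm across) at one end, nut further along, with no square collar and no drill. Origin: underside, at the middle of the length.

How it is judged:
By the outcome, as a careful person would: the job done as asked, in the order asked, and still so for the second after the job is handed in, with the robot touching nothing.
It also fails if it takes over 112 s, if anything falls off the work surface, if the arm or the gripper's body presses on something with over 40 N, if the wrist force passes 120 N, or if a joint passes its speed limit or range.

### The arm

A 6-joint arm with a two-finger parallel gripper is mounted at the origin on a cart in front of the work surface, level with it; the furniture and walls round the work are solid. World frame = base frame: x ahead of the robot, y to its left, z up, the work surface at z = 0. Lengths are in mm, angles in degrees, forces in N, time in s.
With the tool pointing down it reaches from about 350 to 850 mm from the base axis. Payload 8.1 kg.
Tool frame: the origin (TCP) lies midway between the tips of the shut fingers; the grasp point (between the pads) lies 19 mm behind it; z points along the fingers, y is the line along which they close (so a half turn about z gives the same grasp; the last joint's range is limited). The gripper opens to 85 mm and grips with 20 to 120 N. Pads are 22 mm wide; open, the fingers measure 114 mm over their backs; the gripper's body (76 mm by 85 mm) begins 54 mm behind the grasp point. The pads swing forward as they close: fully open they stand 13 mm farther back than shut.
Start: joints at [67.758, 7.471, 85.268, -0, 87.261, -4.893], TCP at [178.895, 572.715, 231.292] pointing down, gripper open.
Joint ranges: [-169.43, 169.43], [-51.17, 129.36], [1.28, 143.12], [-76.62, 256.62], [0, 156.53], [-152.29, 152.29]. Speed limits (degrees/s): [136.94, 136.94, 159.86, 180, 180, 180].

### API

Orientations are given as [roll, pitch, yaw] about the fixed x, y, z axes, in that order (R = Rz(yaw) Ry(pitch) Rx(roll)).
In Python, from bench import r gives the robot as it stands.
- The arm moves only by the tool apply_moves, never from a script. Its argument "steps" is a list of rows, each a list of 7 numbers: the opening, from -1 (shut) to 1 (fully open), then the shift along the tool's x, y, z in mm, then the turn, a rotation vector about the tool's x, y, z in units of 5 degrees (1.0 is 5 degrees). A call has exactly 8 rows; each row shifts and turns the commanded pose from where the row before left it, along the tool's axes as they then stand; what a row does not reach is not made up. A row lasts 1/10 s, in which the tool goes at most 50 mm and 8.59 degrees, less where a joint would pass 70% of its speed; a pose out of reach is approached as far as the arm can. A call is refused whole if a number of a shift passes 50 or a number of a turn 1, either way. A call with a gripper value outside its range is refused whole. The fingers move at their own pace and stop on an object; "squeeze" is the grip in N (left out, the last holds). Time passes only in rows, so rows that do not move let the fingers close, or fill a call up. It gives the time, the measured TCP pose, the force, the opening and the grip force at its end, in the units of the state.
- r.sense(): the state, without advancing time (a new reading comes with each control period).
- r.snapshot(name): name is "scene" or "side" or "wrist"; returns a dict with "color" (400x640x3 uint8, blue, green, red), "depth" (400x640 float32, mm along the optical axis (not along the pixel's ray), 0 where there is no reading), "mtx" (3x3 intrinsics, pixels), "T" (4x4, takes a point from camera to world coordinates); the wrist camera has in their place "hand_eye" (4x4, takes a point from camera to tool coordinates, whose origin is the TCP and whose axes are the flange's). Camera axes: x right, y down, z forward; pixel columns grow to the right and rows downward; lengths in mm; the calibration is good to about 2 mm. A picture is of the moment at which its call begins: read the wrist's pose just before it.
- r.hand_in(): hands the job in; it is judged then, once.
The state is a dict: "time": time; "joint_pos": joint angles; "qd": joint speeds; "joint_efforts": joint torques, N m; "tool_pos": TCP position; "tcp_rot": TCP orientation; "ft_force": force on the tool from outside, world axes, zero at the start; "wrist_torque": the same for the moment, N m; "finger_gap": finger opening in mm; "grip_force": force on a finger pad.
Only numpy, scipy, OpenCV 4.12 (cv2) and the standard library are available. Lean on these libraries where they do the work, as an engineer would, in place of code of your own. Each camera call takes 0.05 s, during which the arm holds its last target. There are 200 camera calls.

## Working session

There is one attempt and no reset: what is moved stays moved. The work goes in short steps, Python scripts to look and compute and a tool call to move; the robot and the scene stay as the last step left them, time stands still between calls to the robot, and variables do not carry over. Pictures are saved under pics/ and viewed, at most 14 in all, crops included, and the job is handed in when it is done.

Besides the shell and the picture viewer there is one more tool, called after ">>>" by a JSON object that holds its "op" and its "data", one argument or row to a line. apply_moves: Moves the arm, as the interface text tells. Its arguments: {"type":"object","properties":{"steps":{"type":"array"},"squeeze":{"type":"number"}},"required":["steps"]}

```bash
ls; mkdir -p pics
cat > h.py <<'E'
import numpy as np, cv2
from bench import r
def world(s,u,v,z=None):
    K=s["mtx"];T=s["T"]
    d=np.linalg.inv(K)@np.array([u,v,1.0])
    if z is None: p=d*s["depth"][int(round(v)),int(round(u))]; return T[:3,:3]@p+T[:3,3]
    w=T[:3,:3]@d; return T[:3,3]+w*(z-T[2,3])/w[2]
E
python3 - <<'E'
from h import *
s=r.sense(); print(s)
for n in("scene","side"):
    a=r.snapshot(n); cv2.imwrite(f"pics/{n}0.png",a["color"]); np.savez(f"{n}0.npz",**a); print(n,a["T"].round(2),a["mtx"])
E
```

```text
pics
{'time': 0.0, 'joint_pos': array([ 6.77578744e+01,  7.51452471e+00,  8.53296580e+01, -1.99596655e-03,
        8.72596378e+01, -4.89230309e+00]), 'qd': array([ 0.02600842, -0.02771434, -0.12541924, -0.09274952, -0.0461462 ,
        0.01541129]), 'joint_efforts': array([-1.41952998e-03, -5.69399714e+01, -5.00551558e+01, -4.97617439e-04,
        1.50327216e-02, -3.68402183e-06]), 'tool_pos': array([178.70115257, 572.20477283, 230.24686247]), 'tcp_rot': array([-1.79896388e+02, -6.86788168e-03,  1.62650269e+02]), 'ft_force': array([-0.0904692 ,  0.41073615, -0.4178621 ]), 'wrist_torque': array([-0.04762794, -0.01855504, -0.02443072]), 'grip_force': 0.0, 'finger_gap': 85.39737476578739}
scene [[ 9.0000e-01 -2.1000e-01  3.8000e-01  1.7099e+02]
 [-4.3000e-01 -4.4000e-01  7.8000e-01 -5.2289e+02]
 [ 1.0000e-02 -8.7000e-01 -4.9000e-01  4.7284e+02]
 [ 0.0000e+00  0.0000e+00  0.0000e+00  1.0000e+00]] [[458.2188629    0.         314.08704298]
 [  0.         458.2188629  198.810886  ]
 [  0.           0.           1.        ]]
side [[-9.50000e-01 -1.60000e-01  2.50000e-01  2.75330e+02]
 [-3.00000e-01  5.10000e-01 -8.10000e-01  1.00611e+03]
 [ 1.00000e-02 -8.50000e-01 -5.30000e-01  5.91660e+02]
 [ 0.00000e+00  0.00000e+00  0.00000e+00  1.00000e+00]] [[469.08123561   0.         319.70118087]
 [  0.         469.08123561 194.74135205]
 [  0.           0.           1.        ]]
```

View pics/scene0.png

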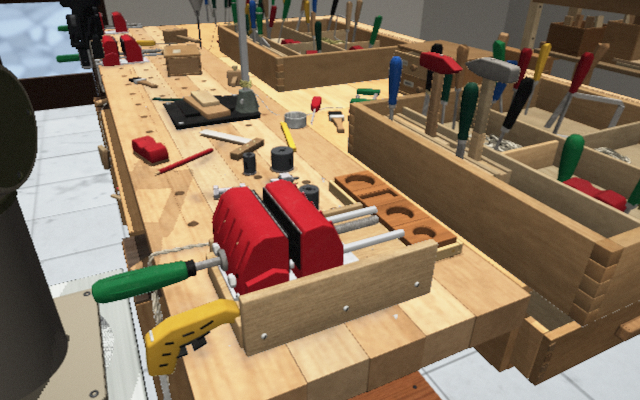

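View pics/side0.png

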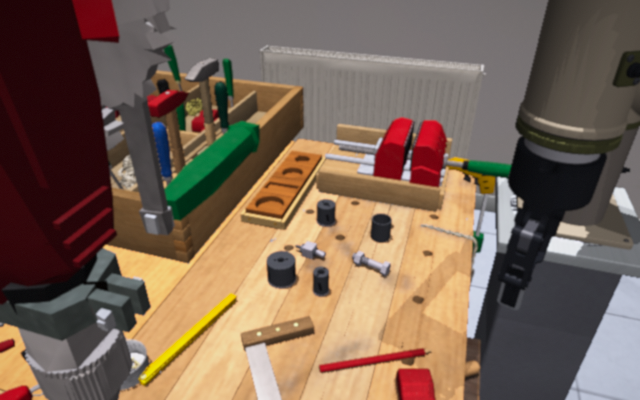

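The side view shows the tray around (283,187). There are cups at (281,268), (320,280), (326,212) and (381,228), and steel parts at (311,250) and (371,263). I'll enlarge it.

Run:
```python
from h import *
a=dict(np.load("side0.npz"))
c=a["color"][145:305,230:430]; cv2.imwrite("pics/sidecrop.png",cv2.resize(c,None,fx=3.7,fy=3.7,interpolation=cv2.INTER_CUBIC))
for n,(u,v),z in [("large",(281,257),46),("small",(320,271),46),("mA",(326,204),46),("mB",(381,218),46),("arb",(311,250),15),("bolt",(371,263),10)]:
    print(n,world(a,u,v,z).round(1),world(a,u,v).round(1))
for p in [(313,156),(243,216),(282,224),(321,158),(299,165),(290,177),(280,187),(268,206),(480,60)]: print(p,world(a,*p).round(1),world(a,*p,32).round(1))
```

```text
large [535.8 397.9  46. ] [536.1 397.2  45.3]
small [457.4 412.5  46. ] [459.8 404.6  38.7]
mA [508.8 205.5  46. ] [512.  194.4  38.5]
mB [387.4 220.8  46. ] [390.1 201.7  32.7]
arb [502.7 325.7  15. ] [499.7 334.6  22.5]
bolt [384.1 322.1  10. ] [383.4 326.1  13.5]
(313, 156) [613.6 -26.1  29.7] [612.1 -21.8  32. ]
(243, 216) [679.6 258.5  13.6] [666.8 282.3  32. ]
(282, 224) [589.3 259.1  12.6] [578.8 284.   32. ]
(321, 158) [595.3 -37.5  21.1] [589.2 -17.6  32. ]
(299, 165) [630.   36.   32.4] [630.2  35.4  32. ]
(290, 177) [630.6  98.6  31.9] [630.6  98.7  32. ]
(280, 187) [642.8 133.7  21.9] [636.3 149.1  32. ]
(268, 206) [643.1 206.6  14.3] [631.8 231.1  32. ]
(480, 60) [  216.7 -1156.4     7.3] [  219.2 -1065.1    32. ]
```

View pics/sidecrop.png

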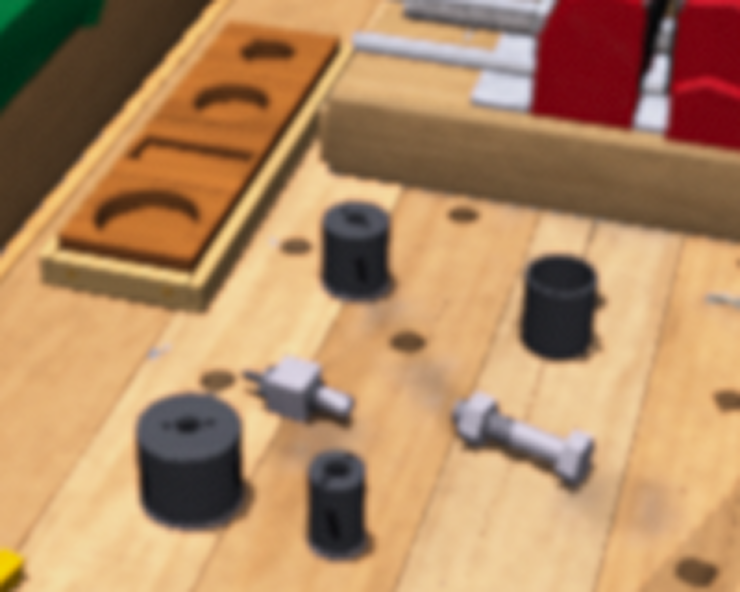

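Tray order from far (low y) to near is small, medium, arbor, large. The real saws are at crop (190,415), (337,470) and (357,218), and the one at (560,275) is the open pipe. The arbor, with its square collar, is at (293,388). I'll go above for a wrist view.

>>> {"op": "apply_moves", "data": {
  "steps": [
    [1,0,0,-25,0,0,-0.87],
    [1,0,0,-25,0,0,-0.87],
    [1,0,0,-25,0,0,-0.87],
    [1,0,0,-25,0,0,-0.86],
    [1,-40,-30,0,0,0,0],
    [1,-40,-30,0,0,0,0],
    [1,-40,-30,0,0,0,0],
    [1,-40,-30,0,0,0,0]
  ]
}}

```text
time: 0.9
tool_pos: [339.9, 451.4, 330.9]
tcp_rot: [-180.0, -0.0, -180.0]
ft_force: [-0.4, 1.2, 0.2]
finger_gap: 85.4
grip_force: 0.0
```

>>> {"op": "apply_moves", "data": {
  "steps": [
    [1,-35,-35,0,0,0,0],
    [1,-35,-35,0,0,0,0],
    [1,-35,-35,0,0,0,0],
    [1,-35,-35,0,0,0,0],
    [1,-10,-10,0,0,0,0],
    [1,0,0,0,0,0,0],
    [1,0,0,0,0,0,0],
    [1,0,0,0,0,0,0]
  ]
}}

```text
time: 1.7
tool_pos: [487.9, 303.9, 331.2]
tcp_rot: [180.0, -0.0, -179.9]
ft_force: [-1.3, -0.3, -0.1]
finger_gap: 84.9
grip_force: 0.0
```

```bash
cat >> h.py <<'E'
from scipy.spatial.transform import Rotation as R
def wrist(name):
    s=r.sense(); a=r.snapshot("wrist")
    T=np.eye(4); T[:3,:3]=R.from_euler("xyz",s["tcp_rot"],degrees=True).as_matrix(); T[:3,3]=s["tool_pos"]
    a["T"]=T@a["hand_eye"]; cv2.imwrite(f"pics/{name}.png",a["color"]); np.savez(f"{name}.npz",**a)
    print(s["time"],s["tool_pos"].round(1),s["tcp_rot"].round(2),s["finger_gap"]); return a
E
python3 - <<'E'
from h import *
a=wrist("w1"); print(a["hand_eye"].round(3),a["mtx"])
E
```

```text
1.7 [487.9 303.9 331.2] [ 1.7998e+02 -3.0000e-02 -1.7991e+02] 84.94531603927055
[[   0.      -0.952   -0.306   80.431]
 [   1.       0.      -0.      -0.201]
 [   0.      -0.306    0.952 -144.586]
 [   0.       0.       0.       1.   ]] [[327.49706165   0.         318.95096529]
 [  0.         327.49706165 193.4819875 ]
 [  0.           0.           1.        ]]
```

View pics/w1.png

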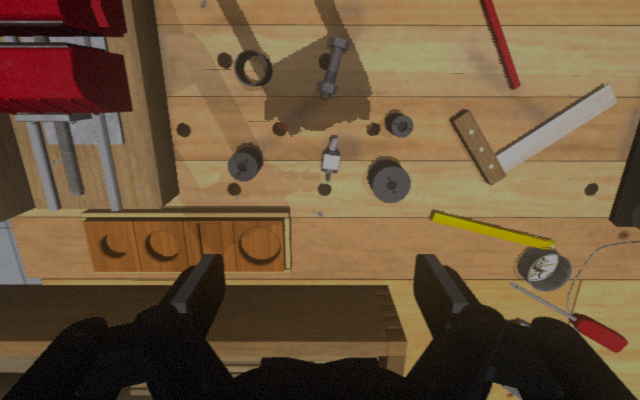

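The wrist view looks down, with right = +y and down = +x. The tray spans (85..290, 212..272), with bores at about (117,245) small, (163,245) medium, the pocket at (215,240) and (262,245) large. Saws are at (390,183) large, (400,125) small and (244,165) medium, the arbor at (331,158), the pipe at (254,68) and the bolt at (334,70). Next, the point cloud.

```bash
cat >> h.py <<'E'
def cloud(a):
    v,u=np.mgrid[0:400,0:640]; d=a["depth"].astype(float)
    p=(np.stack([u,v,np.ones_like(u)],-1)@np.linalg.inv(a["mtx"]).T)*d[...,None]
    p=p@a["T"][:3,:3].T+a["T"][:3,3]; p[d<=0]=np.nan; return p
def blobs(P,box,zlo,zhi,mn=40):
    x0,x1,y0,y1=box
    m=(P[...,0]>x0)&(P[...,0]<x1)&(P[...,1]>y0)&(P[...,1]<y1)&(P[...,2]>zlo)&(P[...,2]<zhi)
    n,l,st,_=cv2.connectedComponentsWithStats(m.astype(np.uint8))
    for i in range(1,n):
        if st[i,4]>mn:
            q=P[l==i]; c,rad=cv2.minEnclosingCircle(q[:,:2].astype(np.float32))
            print(st[i,4],"mean",q.mean(0).round(1),"circ",np.round(c,1),round(rad,1),"rect",[np.round(k,1).tolist() if not np.isscalar(k) else round(k,1) for k in cv2.minAreaRect(q[:,:2].astype(np.float32))])
E
python3 - <<'E'
from h import *
a=dict(np.load("w1.npz"));P=cloud(a)
print("tops");blobs(P,(340,580,150,460),42,52)
print("arbor,bolt");blobs(P,(340,580,250,370),6,40)
print("block top");blobs(P,(580,690,-60,300),29.5,36)
print("floors");blobs(P,(590,680,-30,270),10,26)
print("wall",P[300,100:300:50].round(),P[345,100:300:50].round())
print("vise",P[200,60:170:25].round(),P[120,150].round())
E
```

```text
tops
292 mean [383.2 218.5  47.3] circ [383.7 219. ] 20.9 rect [[383.8, 219.1], [40.2, 41.4], 0.5]
377 mean [453.5 409.5  47.2] circ [453.8 409.7] 14.4 rect [[453.6, 409.8], [27.8, 28.0], 35.0]
702 mean [507.  200.8  47.6] circ [507.4 200.4] 20.3 rect [[507.2, 200.6], [38.8, 39.6], 43.8]
1126 mean [531.2 401.   47.7] circ [532.1 401.4] 26.4 rect [[531.9, 400.9], [51.6, 51.1], 1.7]
arbor,bolt
821 mean [381.2 320.7  20.9] circ [382.7 319.9] 37.8 rect [[383.4, 320.4], [27.0, 73.7], 75.3]
510 mean [502.1 319.7  22.3] circ [504.5 319.4] 32.2 rect [[504.5, 319.6], [24.1, 64.3], 83.1]
block top
6647 mean [630.4  90.3  33.8] circ [633.3 103.6] 151.0 rect [[633.1, 103.6], [85.4, 292.3], 0.1]
floors
753 mean [612.7 181.   22.2] circ [634.  114.4] 150.7 rect [[635.0, 114.5], [288.6, 89.9], 90.0]
590 mean [624.8 138.8  24. ] circ [625.7 139.2] 28.7 rect [[625.6, 139.0], [30.3, 50.4], 89.7]
1087 mean [637.8 211.5  18.5] circ [635.3 212.4] 30.8 rect [[636.5, 211.7], [58.5, 56.4], 38.4]
676 mean [638.2  62.2  18.8] circ [636.3  64.3] 24.5 rect [[636.8, 63.4], [43.2, 43.1], 81.7]
367 mean [638.2 -12.2  19.2] circ [635.7  -8.3] 18.6 rect [[637.6, -10.8], [31.4, 30.2], 79.5]
wall [[718. -33.  46.]
 [719.  44.  45.]
 [480. 261. 376.]
 [719. 198.  45.]] [[477. 241. 400.]
 [475. 257. 403.]
 [468. 274. 410.]
 [724. 215. 132.]]
vise [[556. -56.  46.]
 [556. -22.  44.]
 [543.  38.  82.]
 [556.  48.  46.]
 [550.  91.  62.]] [446.  94.  60.]
```

Blocks in x,y: small (633,-6), medium (633,67), arbor (633,140), large (633,213). The measured floors and sizes fit. First the small saw at (453.6,409.7).

>>> {"op": "apply_moves", "data": {
  "steps": [
    [1,8.5,26.5,0,0,0,0],
    [1,8.5,26.5,0,0,0,0],
    [1,8.5,26.5,0,0,0,0],
    [1,8.5,26.5,0,0,0,0],
    [1,0,0,50,0,0,0],
    [1,0,0,50,0,0,0],
    [1,0,0,50,0,0,0],
    [1,0,0,50,0,0,0]
  ]
}}

```text
time: 2.55
tool_pos: [453.5, 410.0, 129.8]
tcp_rot: [180.0, 0.0, -179.9]
ft_force: [-0.3, 0.6, 0.4]
finger_gap: 85.7
grip_force: 0.0
```

>>> {"op": "apply_moves", "data": {
  "steps": [
    [1,0,0,30,0,0,0],
    [1,0,0,30,0,0,0],
    [1,0,0,30,0,0,0],
    [1,0,0,20,0,0,0],
    [1,0,0,0,0,0,0],
    [0,0,0,0,0,0,0],
    [0,0,0,0,0,0,0],
    [0,0,0,0,0,0,0]
  ],
  "squeeze": 40
}}

```text
time: 3.35
tool_pos: [455.9, 409.9, 23.4]
tcp_rot: [179.9, 0.1, -180.0]
ft_force: [0.4, -0.8, -0.8]
finger_gap: 44.1
grip_force: 0.0
```

>>> {"op": "apply_moves", "data": {
  "steps": [
    [-1,0,0,0,0,0,0],
    [-1,0,0,0,0,0,0],
    [-1,0,0,0,0,0,0],
    [-1,0,0,0,0,0,0],
    [-1,0,0,0,0,0,0],
    [-1,0,0,0,0,0,0],
    [-1,0,0,0,0,0,0],
    [-1,0,0,0,0,0,0]
  ]
}}

```text
time: 4.15
tool_pos: [455.8, 409.5, 23.0]
tcp_rot: [179.9, 0.1, 180.0]
ft_force: [-1.6, 0.1, 7.8]
finger_gap: 28.9
grip_force: 39.2
```

Run:
```python
from h import *
for i in range(3): s=r.sense();print(s["tool_pos"],s["finger_gap"],s["grip_force"])
```

```text
[455.79826878 409.47029482  22.99250524] 28.89395877918887 39.204506278038025
[455.79826878 409.47029482  22.99250524] 28.89395877918887 39.204506278038025
[455.79826878 409.47029482  22.99250524] 28.89395877918887 39.204506278038025
```

>>> {"op": "apply_moves", "data": {
  "steps": [
    [-1,0,0,-30,0,0,0],
    [-1,0,0,-45,0,0,0],
    [-1,0,0,-45,0,0,0],
    [-1,-36,-20,0,0,0,0],
    [-1,-36,-20,0,0,0,0],
    [-1,-36,-20,0,0,0,0],
    [-1,-36,-20,0,0,0,0],
    [-1,-36,-20,0,0,0,0]
  ]
}}

```text
time: 4.95
tool_pos: [636.2, 307.6, 141.5]
tcp_rot: [180.0, 0.0, 180.0]
ft_force: [0.6, 0.0, -0.9]
finger_gap: 28.4
grip_force: 40.0
```

>>> {"op": "apply_moves", "data": {
  "steps": [
    [-1,0,-45,0,0,0,0],
    [-1,0,-45,0,0,0,0],
    [-1,0,-45,0,0,0,0],
    [-1,0,-45,0,0,0,0],
    [-1,0,-45,0,0,0,0],
    [-1,0,-45,0,0,0,0],
    [-1,0,-45,0,0,0,0],
    [-1,0,0,0,0,0,0]
  ]
}}

```text
time: 5.75
tool_pos: [634.7, -12.3, 141.5]
tcp_rot: [-179.9, 0.0, 179.7]
ft_force: [0.2, 0.5, -1.3]
finger_gap: 28.5
grip_force: 40.1
```

>>> {"op": "apply_moves", "data": {
  "steps": [
    [-1,0,6,20,0,0,0],
    [-1,0,0,25,0,0,0],
    [-1,0,0,25,0,0,0],
    [-1,0,0,0,0,0,0],
    [-1,0,0,0,0,0,0],
    [-1,0,0,0,0,0,0],
    [-1,0,0,0,0,0,0],
    [-1,0,0,0,0,0,0]
  ]
}}

```text
time: 6.55
tool_pos: [635.9, -0.3, 72.8]
tcp_rot: [-180.0, 0.1, -180.0]
ft_force: [-0.1, 0.8, -0.9]
finger_gap: 28.7
grip_force: 40.0
```

Run:
```python
from h import *
a=wrist("w2");P=cloud(a);print("top");blobs(P,(570,690,-60,30),80,110)
print("floors");blobs(P,(590,680,-50,190),10,26)
```

```text
6.55 [ 6.359e+02 -3.000e-01  7.280e+01] [-1.7999e+02  1.3000e-01 -1.8000e+02] 28.65234988778694
top
6638 mean [629.2  -0.7  95.6] circ [627.5  -0.7] 28.0 rect [[633.7, -1.6], [55.4, 29.5], 81.3]
floors
2450 mean [609.4  11.5  22.6] circ [635.3  70.1] 127.5 rect [[596.2, 55.6], [83.5, 255.0], 20.4]
4779 mean [632.4 144.4  24. ] circ [634.3 144.2] 38.9 rect [[634.3, 143.9], [73.7, 28.6], 0.3]
4271 mean [636.4  71.3  18.6] circ [634.1  68.7] 25.1 rect [[635.6, 69.9], [45.9, 47.1], 80.8]
1293 mean [630.6  -8.   18.3] circ [634.4  -5.2] 19.0 rect [[631.2, -6.1], [24.9, 37.7], 15.4]
```

View pics/w2.png

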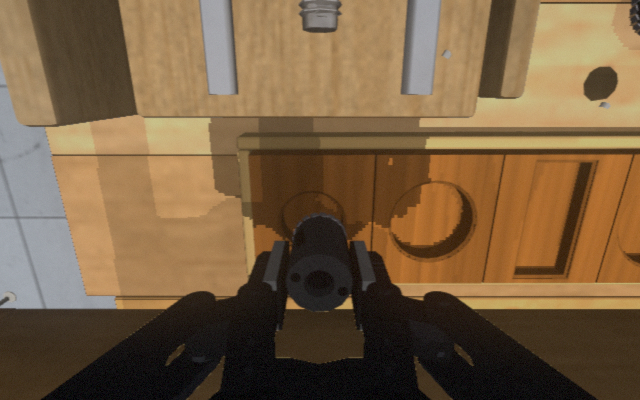

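The saw is held upright, with its top hole at (319,283). The bore at (313,217) is to its left, so I need about -4.5 mm in y.

Run:
```python
from h import *
a=dict(np.load("w2.npz"));P=cloud(a)
print(world(a,319,283,96),P[290,300],P[270,335])
m=(abs(P[...,2]-97)<3)&(abs(P[...,1]+.7)<13); q=P[m];print(len(q),q[:,0].min(),q[:,0].max(),q.mean(0))
```

```text
[ 6.34627852e+02 -4.77137680e-01  9.60000000e+01] [637.37283319  -8.57919304  97.07574787] [627.64113378   6.19547693  97.10478894]
2707 618.9799305908184 648.4967857686934 [632.60580094  -0.68812562  97.52867236]
```

>>> {"op": "apply_moves", "data": {
  "steps": [
    [-1,0,-2.5,0,0,0,0],
    [-1,0,-2.5,0,0,0,0],
    [-1,0,0,0,0,0,0],
    [-1,0,0,0,0,0,0],
    [-1,0,0,0,0,0,0],
    [-1,0,0,0,0,0,0],
    [-1,0,0,0,0,0,0],
    [-1,0,0,0,0,0,0]
  ]
}}

```text
time: 7.4
tool_pos: [634.9, -5.2, 71.3]
tcp_rot: [180.0, -0.0, -180.0]
ft_force: [-1.0, -0.7, -1.4]
finger_gap: 28.7
grip_force: 40.0
```

>>> {"op": "apply_moves", "data": {
  "steps": [
    [-1,-1,0,8,0,0,0],
    [-1,0,0,8,0,0,0],
    [-1,0,0,6,0,0,0],
    [-1,0,0,5,0,0,0],
    [-1,0,0,4,0,0,0],
    [-1,0,0,2,0,0,0],
    [-1,0,0,0,0,0,0],
    [-1,0,0,0,0,0,0]
  ]
}}

```text
time: 8.2
tool_pos: [636.1, -5.3, 39.0]
tcp_rot: [-180.0, 0.0, -180.0]
ft_force: [-2.9, 0.9, 5.3]
finger_gap: 28.5
grip_force: 40.4
```

>>> {"op": "apply_moves", "data": {
  "steps": [
    [0.2,0,0,0,0,0,0],
    [0.2,0,0,0,0,0,0],
    [0.2,0,0,0,0,0,0],
    [0.2,0,0,0,0,0,0],
    [0.2,0,0,0,0,0,0],
    [0.2,0,0,-20,0,0,0],
    [0.2,0,0,-40,0,0,0],
    [0.2,0,0,-45,0,0,0]
  ]
}}

```text
time: 9.0
tool_pos: [634.3, -5.2, 142.3]
tcp_rot: [180.0, -0.2, 180.0]
ft_force: [-0.3, 0.1, 0.9]
finger_gap: 51.3
grip_force: 0.0
```

>>> {"op": "apply_moves", "data": {
  "steps": [
    [1,0,40,0,0,0,0],
    [1,0,40,0,0,0,0],
    [1,0,40,0,0,0,0],
    [1,0,40,0,0,0,0],
    [1,32,23,0,0,0,0],
    [1,32,23,0,0,0,0],
    [1,32,0,0,0,0,0],
    [1,32,0,0,0,0,0]
  ]
}}

```text
time: 9.8
tool_pos: [506.5, 201.5, 143.1]
tcp_rot: [-180.0, -0.0, -179.9]
ft_force: [-0.3, -0.2, 0.6]
finger_gap: 85.6
grip_force: 0.0
```

Run:
```python
from h import *
a=wrist("w3");P=cloud(a);print("tops");blobs(P,(450,690,-60,260),41,70)
```

```text
9.8 [506.5 201.5 143.1] [-1.8000e+02 -1.0000e-02 -1.7991e+02] 85.56838331183037
tops
6950 mean [511.4 -12.9  46.3] circ [509.4 -24.2] 69.1 rect [[509.7, -23.6], [67.8, 123.2], 86.6]
12550 mean [503.9  62.1  49.2] circ [509.6  59.2] 68.5 rect [[510.0, 58.9], [120.1, 70.0], 0.0]
2084 mean [506.4 200.6  47.3] circ [507.7 200.6] 20.5 rect [[507.4, 200.6], [38.9, 40.0], 89.5]
```

View pics/w3.png

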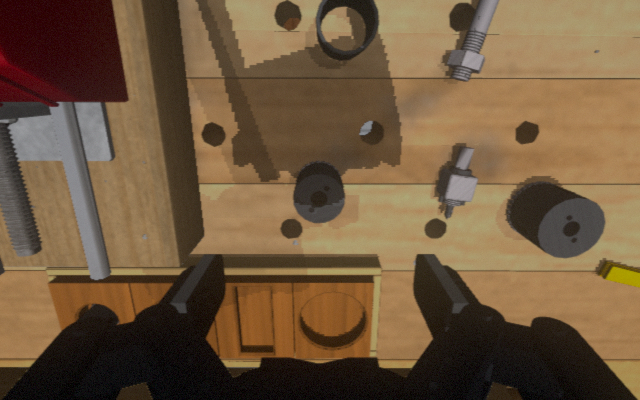

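The medium saw is at (319,192), centred below the open gripper. The gripper hides the small bore, so I'll check that later.

>>> {"op": "apply_moves", "data": {
  "steps": [
    [1,-0.5,-0.5,35,0,0,0],
    [1,0,0,35,0,0,0],
    [1,0,0,30,0,0,0],
    [1,0,0,20,0,0,0],
    [1,0,0,0,0,0,0],
    [-1,0,0,0,0,0,0],
    [-1,0,0,0,0,0,0],
    [-1,0,0,0,0,0,0]
  ]
}}

```text
time: 10.65
tool_pos: [509.9, 200.6, 25.2]
tcp_rot: [180.0, 0.2, -180.0]
ft_force: [0.2, 0.3, 0.2]
finger_gap: 43.9
grip_force: 0.0
```

>>> {"op": "apply_moves", "data": {
  "steps": [
    [-1,0,0,0,0,0,0],
    [-1,0,0,0,0,0,0],
    [-1,0,0,0,0,0,0],
    [-1,0,0,0,0,0,0],
    [-1,0,0,0,0,0,0],
    [-1,0,0,0,0,0,0],
    [-1,0,0,0,0,0,0],
    [-1,0,0,0,0,0,0]
  ]
}}

```text
time: 11.45
tool_pos: [509.9, 200.7, 25.4]
tcp_rot: [179.9, 0.2, -180.0]
ft_force: [-1.1, 0.4, 5.8]
finger_gap: 40.4
grip_force: 40.0
```

>>> {"op": "apply_moves", "data": {
  "steps": [
    [-1,0,0,-30,0,0,0],
    [-1,0,0,-45,0,0,0],
    [-1,0,0,-45,0,0,0],
    [-1,-32,-10,0,0,0,0],
    [-1,-32,-10,0,0,0,0],
    [-1,-32,-16,0,0,0,0],
    [-1,-31,-16,0,0,0,0],
    [-1,0,-40,0,0,0,0]
  ]
}}

```text
time: 12.25
tool_pos: [637.9, 109.2, 142.7]
tcp_rot: [179.9, 0.0, -179.9]
ft_force: [-0.6, -1.4, -1.9]
finger_gap: 40.3
grip_force: 41.3
```

>>> {"op": "apply_moves", "data": {
  "steps": [
    [-1,0,-40,20,0,0,0],
    [-1,0,0,25,0,0,0],
    [-1,0,0,25,0,0,0],
    [-1,0,0,0,0,0,0],
    [-1,0,0,0,0,0,0],
    [-1,0,0,0,0,0,0],
    [-1,0,0,0,0,0,0],
    [-1,0,0,0,0,0,0]
  ]
}}

```text
time: 13.05
tool_pos: [636.4, 68.5, 74.9]
tcp_rot: [180.0, 0.1, -180.0]
ft_force: [0.3, 0.2, -1.9]
finger_gap: 40.8
grip_force: 41.3
```

Run:
```python
from h import *
a=wrist("w4");P=cloud(a)
print("small");blobs(P,(610,660,-35,22),50,70)
print("floors");blobs(P,(590,680,-50,250),10,26)
y=r.sense()["tool_pos"][1]
m=(abs(P[...,2]-98)<4)&(abs(P[...,1]-y)<18); q=P[m];print(len(q),q[:,0].min(),q[:,0].max(),q.mean(0))
```

```text
13.05 [636.4  68.5  74.9] [ 1.8000e+02  1.4000e-01 -1.7997e+02] 40.786359904749936
small
2707 mean [632.1  -3.8  61.5] circ [634.2  -5.2] 14.9 rect [[634.1, -5.1], [28.1, 29.2], 69.1]
floors
1864 mean [600.4  64.7  21.8] circ [634.5 100.2] 155.7 rect [[594.2, 88.1], [86.0, 311.3], 16.6]
5058 mean [632.5 142.5  24.1] circ [634.4 142.6] 39.4 rect [[634.3, 142.3], [73.0, 30.6], 0.0]
6302 mean [635.6 221.2  18.7] circ [633.6 215.4] 31.0 rect [[635.4, 218.3], [55.7, 56.8], 18.8]
1550 mean [624.2  67.6  18.2] circ [634.3  67.8] 25.1 rect [[627.0, 67.8], [29.2, 50.0], 0.8]
544 mean [630.9  -3.8  20.7] circ [634.3  -5.9] 18.9 rect [[632.3, -4.0], [37.8, 25.1], 47.3]
5522 613.6807141208408 654.2447754752327 [632.49433817  68.26781225  97.33983044]
```

View pics/w4.png

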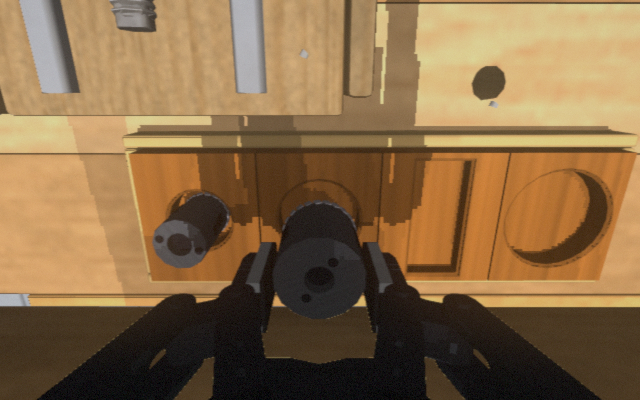

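The small saw is home: its top is at 61.5 mm (expected 62) and centred in the bore. The medium saw at (320,278) sits over its bore within 1 mm, so I'll lower it.

>>> {"op": "apply_moves", "data": {
  "steps": [
    [-1,0,-0.5,8,0,0,0],
    [-1,0,0,8,0,0,0],
    [-1,0,0,7,0,0,0],
    [-1,0,0,5,0,0,0],
    [-1,0,0,4,0,0,0],
    [-1,0,0,2,0,0,0],
    [-1,0,0,0,0,0,0],
    [-1,0,0,0,0,0,0]
  ]
}}

```text
time: 13.9
tool_pos: [635.2, 67.7, 41.6]
tcp_rot: [-180.0, -0.0, -180.0]
ft_force: [-11.9, -0.7, 19.3]
finger_gap: 40.5
grip_force: 43.3
```

>>> {"op": "apply_moves", "data": {
  "steps": [
    [0.45,0,0,0,0,0,0],
    [0.45,0,0,0,0,0,0],
    [0.45,0,0,0,0,0,0],
    [0.45,0,0,0,0,0,0],
    [0.45,0,0,0,0,0,0],
    [0.45,0,0,-20,0,0,0],
    [0.45,0,0,-40,0,0,0],
    [0.45,0,0,-45,0,0,0]
  ]
}}

```text
time: 14.7
tool_pos: [633.8, 67.7, 143.3]
tcp_rot: [-180.0, -0.2, 180.0]
ft_force: [1.3, 0.1, -0.0]
finger_gap: 62.1
grip_force: 0.0
```

>>> {"op": "apply_moves", "data": {
  "steps": [
    [1,0,45,0,0,0,0],
    [1,0,45,0,0,0,0],
    [1,15,45,0,0,0,0],
    [1,15,45,0,0,0,0],
    [1,20,45,0,0,0,0],
    [1,20,45,0,0,0,0],
    [1,20,45,0,0,0,0],
    [1,13,18,0,0,0,0]
  ]
}}

```text
time: 15.5
tool_pos: [530.2, 404.7, 144.2]
tcp_rot: [179.9, -0.0, -179.8]
ft_force: [0.2, -0.7, 0.9]
finger_gap: 85.4
grip_force: 0.0
```

Run:
```python
from h import *
a=wrist("w5");P=cloud(a);print("tops");blobs(P,(450,690,-60,470),41,70)
```

```text
15.5 [530.2 404.7 144.2] [ 1.7993e+02 -2.0000e-02 -1.7982e+02] 85.4355344332083
tops
3436 mean [530.9 401.8  47.6] circ [532.1 402. ] 26.4 rect [[532.0, 401.9], [52.0, 52.1], 73.1]
```

>>> {"op": "apply_moves", "data": {
  "steps": [
    [1,0,-2,35,0,0,0],
    [1,0,0,35,0,0,0],
    [1,0,0,30,0,0,0],
    [1,0,0,25,0,0,0],
    [1,0,0,0,0,0,0],
    [1,0,0,0,0,0,0],
    [-1,0,0,0,0,0,0],
    [-1,0,0,0,0,0,0]
  ]
}}

```text
time: 16.35
tool_pos: [533.9, 399.6, 21.8]
tcp_rot: [179.9, 0.2, 180.0]
ft_force: [0.3, 4.1, 6.5]
finger_gap: 59.2
grip_force: 4.2
```

>>> {"op": "apply_moves", "data": {
  "steps": [
    [-1,0,0,0,0,0,0],
    [-1,0,0,0,0,0,0],
    [-1,0,0,0,0,0,0],
    [-1,0,0,0,0,0,0],
    [-1,0,0,0,0,0,0],
    [-1,0,0,0,0,0,0],
    [-1,0,0,0,0,0,0],
    [-1,0,0,0,0,0,0]
  ],
  "squeeze": 50
}}

```text
time: 17.15
tool_pos: [534.1, 399.9, 22.2]
tcp_rot: [179.9, 0.2, -180.0]
ft_force: [-0.1, 0.3, 5.9]
finger_gap: 52.3
grip_force: 52.9
```

>>> {"op": "apply_moves", "data": {
  "steps": [
    [-1,0,0,-30,0,0,0],
    [-1,0,0,-45,0,0,0],
    [-1,0,0,-45,0,0,0],
    [-1,-25,-45,0,0,0,0],
    [-1,-25,-45,0,0,0,0],
    [-1,-25,-45,0,0,0,0],
    [-1,-25,-40,0,0,0,0],
    [-1,-2,-11,0,0,0,0]
  ]
}}

```text
time: 17.95
tool_pos: [635.1, 211.7, 140.4]
tcp_rot: [-179.9, 0.1, 179.7]
ft_force: [-1.0, -0.5, -1.3]
finger_gap: 52.4
grip_force: 53.0
```

>>> {"op": "apply_moves", "data": {
  "steps": [
    [-1,0,0,20,0,0,0],
    [-1,0,0,25,0,0,0],
    [-1,0,0,25,0,0,0],
    [-1,0,0,0,0,0,0],
    [-1,0,0,0,0,0,0],
    [-1,0,0,0,0,0,0],
    [-1,0,0,0,0,0,0],
    [-1,0,0,0,0,0,0]
  ]
}}

```text
time: 18.75
tool_pos: [633.2, 216.9, 71.0]
tcp_rot: [180.0, 0.1, -180.0]
ft_force: [-1.0, 0.3, -1.0]
finger_gap: 52.6
grip_force: 53.0
```

Run:
```python
from h import *
a=wrist("w6");P=cloud(a)
print("saws");blobs(P,(610,665,-35,110),50,70)
print("floors");blobs(P,(590,680,-50,250),10,26)
y=r.sense()["tool_pos"][1]
m=(abs(P[...,2]-99)<4)&(abs(P[...,1]-y)<23); q=P[m];print(len(q),q[:,0].min(),q[:,0].max(),q.mean(0))
```

```text
18.75 [633.2 216.9  71. ] [ 1.7997e+02  1.3000e-01 -1.7999e+02] 52.61398592457598
saws
5518 mean [630.9  72.2  61.7] circ [633.5  67.8] 21.3 rect [[634.1, 70.2], [36.4, 41.7], 73.9]
floors
1156 mean [591.1 132.8  21.5] circ [591.3 136.4] 113.3 rect [[591.1, 136.4], [226.6, 1.5], 89.9]
5080 mean [632.5 139.   24.1] circ [634.3 138.6] 38.9 rect [[634.6, 139.4], [73.2, 30.3], 0.3]
1542 mean [617.8 208.7  18.2] circ [632.4 213.6] 31.1 rect [[621.5, 211.6], [31.4, 61.8], 10.6]
231 mean [615.2  56.8  21.2] circ [618.   61.4] 15.9 rect [[614.7, 61.0], [7.3, 31.8], 6.7]
227 mean [651.4  77.4  21.2] circ [645.7  76.9] 16.9 rect [[648.0, 80.0], [8.4, 33.8], 53.3]
9548 604.886121889013 657.8260674558926 [629.68442124 216.71825891  96.73885371]
```

View pics/w6.png

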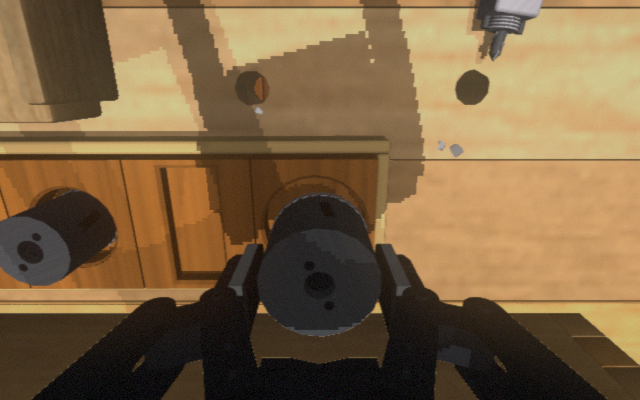

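The medium saw is home with its top at 61.7 mm. The large saw, at (319,283), needs +2.8 mm in x and -3 mm in y.

>>> {"op": "apply_moves", "data": {
  "steps": [
    [-1,-2.8,-3,0,0,0,0],
    [-1,0,0,0,0,0,0],
    [-1,0,0,10,0,0,0],
    [-1,0,0,6,0,0,0],
    [-1,0,0,0,0,0,0],
    [-1,0,0,0,0,0,0],
    [-1,0,0,0,0,0,0],
    [-1,0,0,0,0,0,0]
  ]
}}

```text
time: 19.6
tool_pos: [635.3, 213.7, 53.7]
tcp_rot: [180.0, 0.0, -180.0]
ft_force: [0.2, 0.6, -2.5]
finger_gap: 52.9
grip_force: 53.0
```

>>> {"op": "apply_moves", "data": {
  "steps": [
    [-1,-0.5,0,5,0,0,0],
    [-1,0,0,5,0,0,0],
    [-1,0,0,3,0,0,0],
    [-1,0,0,2,0,0,0],
    [-1,0,0,0,0,0,0],
    [-1,0,0,0,0,0,0],
    [-1,0,0,0,0,0,0],
    [-1,0,0,0,0,0,0]
  ]
}}

```text
time: 20.4
tool_pos: [635.5, 213.6, 38.3]
tcp_rot: [-180.0, -0.0, 180.0]
ft_force: [-1.2, 0.4, 0.8]
finger_gap: 52.2
grip_force: 53.2
```

>>> {"op": "apply_moves", "data": {
  "steps": [
    [0.7,0,0,0,0,0,0],
    [0.7,0,0,0,0,0,0],
    [0.7,0,0,0,0,0,0],
    [0.7,0,0,0,0,0,0],
    [0.7,0,0,0,0,0,0],
    [0.7,0,0,-20,0,0,0],
    [0.7,0,0,-40,0,0,0],
    [0.7,0,0,-45,0,0,0]
  ]
}}

```text
time: 21.2
tool_pos: [634.0, 213.2, 142.3]
tcp_rot: [-179.9, -0.2, 180.0]
ft_force: [0.2, -0.4, -0.1]
finger_gap: 72.6
grip_force: 0.0
```

>>> {"op": "apply_moves", "data": {
  "steps": [
    [0.7,26,21,0,0,0,0],
    [0.7,26,21,0,0,0,0],
    [0.5,26,21,0,0,0,0],
    [0.5,26,21,0,0,0,0],
    [0.5,26,21,0,0,0,0],
    [0.5,0,0,0,0,0,0],
    [0.5,0,0,0,0,0,0],
    [0.5,0,0,0,0,0,0]
  ]
}}

```text
time: 22.0
tool_pos: [506.3, 318.1, 143.5]
tcp_rot: [-180.0, 0.0, 180.0]
ft_force: [0.4, -0.2, 0.2]
finger_gap: 64.0
grip_force: 0.0
```

Run:
```python
from h import *
a=wrist("w7");P=cloud(a)
print("large");blobs(P,(600,670,180,250),50,70)
print("arbor");blobs(P,(460,550,280,360),6,40);print("collar");blobs(P,(460,550,280,360),22,29)
cv2.imwrite("pics/w7c.png",cv2.resize(a["color"][110:300,200:440],None,fx=3,fy=3))
```

```text
22.0 [506.3 318.1 143.5] [-1.8000e+02  4.0000e-02  1.7998e+02] 64.01141617088928
large
arbor
1370 mean [501.3 320.3  22.3] circ [504.7 319.8] 32.6 rect [[504.8, 320.1], [24.0, 65.1], 81.8]
collar
791 mean [504.5 320.   25.5] circ [506.1 320. ] 15.9 rect [[505.9, 319.9], [23.9, 31.2], 81.6]
```

View pics/w7c.png

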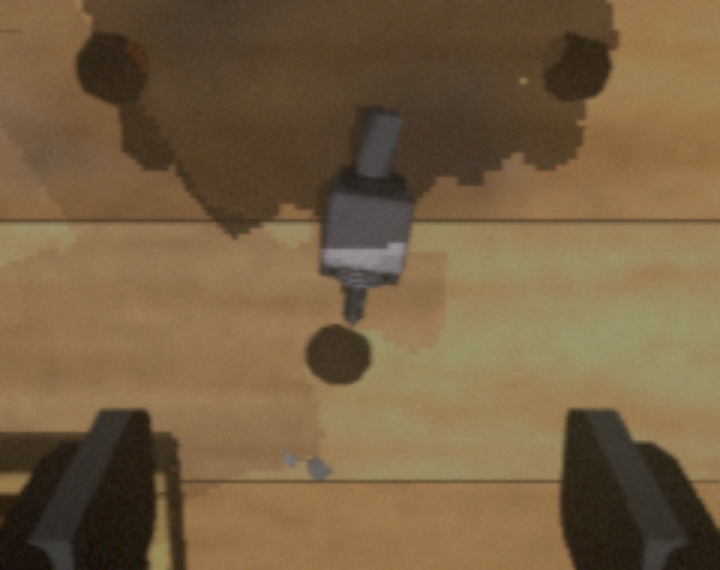

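The arbor's collar is centred at about crop (365,230), with its drill towards the bottom (+x) and yaw about -8°. Align and descend.

>>> {"op": "apply_moves", "data": {
  "steps": [
    [0.3,3.5,2,0,0,0,0],
    [0.3,0,0,0,0,0,0.83],
    [0.3,0,0,35,0,0,0.83],
    [0.3,0,0,35,0,0,0],
    [0.3,0,0,30,0,0,0],
    [0.3,0,0,20,0,0,0],
    [0.3,0,0,0,0,0,0],
    [0.3,0,0,0,0,0,0]
  ]
}}

```text
time: 22.85
tool_pos: [502.2, 320.3, 23.5]
tcp_rot: [-180.0, -0.0, 171.7]
ft_force: [0.3, 0.5, 0.0]
finger_gap: 55.4
grip_force: 0.0
```

Run:
```python
from h import *
a=wrist("w8");P=cloud(a)
print("large");blobs(P,(600,670,180,250),50,70)
```

```text
22.85 [502.2 320.3  23.5] [-1.7998e+02 -3.0000e-02  1.7166e+02] 55.37141307721335
large
```

Now x +2.5 and down 10.5, then close.

>>> {"op": "apply_moves", "data": {
  "steps": [
    [0.3,-2.5,0,4,0,0,0],
    [0.3,0,0,4,0,0,0],
    [0.3,0,0,2,0,0,0],
    [0.3,0,0,0,0,0,0],
    [-1,0,0,0,0,0,0],
    [-1,0,0,0,0,0,0],
    [-1,0,0,0,0,0,0],
    [-1,0,0,0,0,0,0]
  ]
}}

```text
time: 23.7
tool_pos: [504.8, 320.4, 13.7]
tcp_rot: [180.0, 0.0, 171.7]
ft_force: [-0.2, -0.0, 2.1]
finger_gap: 22.5
grip_force: 49.4
```

>>> {"op": "apply_moves", "data": {
  "steps": [
    [-1,0,0,0,0,0,0],
    [-1,0,0,0,0,0,0],
    [-1,0,0,0,0,0,0],
    [-1,0,0,0,0,0,0],
    [-1,0,0,0,0,0,0],
    [-1,0,0,0,0,0,0],
    [-1,0,0,0,0,0,0],
    [-1,0,0,0,0,0,0]
  ],
  "squeeze": 60
}}

```text
time: 24.5
tool_pos: [504.8, 320.4, 13.7]
tcp_rot: [180.0, 0.0, 171.7]
ft_force: [-1.3, -0.2, 5.2]
finger_gap: 22.0
grip_force: 59.8
```

>>> {"op": "apply_moves", "data": {
  "steps": [
    [-1,0,0,-30,0,0,0],
    [-1,0,0,-45,0,0,-0.83],
    [-1,0,0,-45,0,0,-0.83],
    [-1,-30,-40,0,0,0,0],
    [-1,-30,-40,0,0,0,0],
    [-1,-30,-40,0,0,0,0],
    [-1,-30,-40,0,0,0,0],
    [-1,-9.5,-19.5,0,0,0,0]
  ]
}}

```text
time: 25.3
tool_pos: [635.7, 136.6, 132.4]
tcp_rot: [-179.9, -0.0, 179.8]
ft_force: [-0.3, -0.1, -1.0]
finger_gap: 22.3
grip_force: 59.2
```

>>> {"op": "apply_moves", "data": {
  "steps": [
    [-1,0,0,0,0,0,0],
    [-1,0,0,0,0,0,0],
    [-1,0,0,25,0,0,0],
    [-1,0,0,25,0,0,0],
    [-1,0,0,0,0,0,0],
    [-1,0,0,0,0,0,0],
    [-1,0,0,0,0,0,0],
    [-1,0,0,0,0,0,0]
  ]
}}

```text
time: 26.1
tool_pos: [635.1, 141.3, 85.3]
tcp_rot: [180.0, 0.2, -180.0]
ft_force: [0.5, -0.5, -0.7]
finger_gap: 22.5
grip_force: 59.2
```

Run:
```python
from h import *
a=wrist("w9");P=cloud(a)
print("saws");blobs(P,(600,670,-40,250),56,68)
print("floor");blobs(P,(590,680,115,165),15,27)
print("arbor");blobs(P,(590,680,110,170),76,105)
```

```text
26.1 [635.1 141.3  85.3] [ 1.7998e+02  1.7000e-01 -1.7997e+02] 22.468035047506614
saws
6755 mean [631.7 212.   63.4] circ [633.6 213. ] 26.7 rect [[633.6, 212.8], [53.0, 52.1], 43.6]
4145 mean [631.6  68.3  63.1] circ [633.1  66.9] 20.9 rect [[633.2, 67.2], [39.7, 41.0], 44.0]
2370 mean [633.   -3.6  62.4] circ [634.2  -5. ] 15.2 rect [[633.9, -5.0], [28.2, 29.7], 6.4]
floor
233 mean [591.1 139.8  22.6] circ [591.  140.1] 24.8 rect [[590.8, 140.1], [49.7, 1.5], 89.9]
2737 mean [618.2 140.8  24. ] circ [624.6 140.8] 31.0 rect [[624.4, 140.8], [53.5, 32.2], 0.2]
arbor
4959 mean [628.2 140.9  94.6] circ [634.8 139.8] 32.5 rect [[632.9, 140.8], [52.4, 46.6], 40.6]
```

View pics/w9.png

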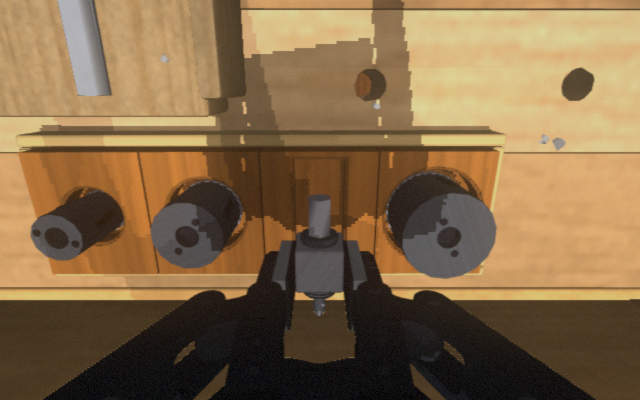

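All three saws are home, with tops at 62–63 mm. The arbor is in line over its pocket, with the shank end at (320,197) and the drill tip at (319,316). I'll check its ends.

Run:
```python
from h import *
a=dict(np.load("w9.npz"));P=cloud(a)
print(world(a,320,197,88),P[200,320],world(a,319,316,84.5),world(a,320,162,32),P[164,320])
# shank centreline
m=(P[...,2]>80)&(P[...,2]<92)&(P[...,0]<622); q=P[m]; print(q.min(0),q.max(0))
```

```text
[601.99228114 141.53962302  88.        ] [603.07512201 141.53836591  89.05514424] [669.78506961 141.153276    84.5       ] [598.12785141 141.71148087  32.        ] [601.30390051 141.74465231  23.59172677]
[520.99954211  35.31947983  80.0027757 ] [621.9632195  149.7760924   91.96345837]
```

>>> {"op": "apply_moves", "data": {
  "steps": [
    [-1,0,-0.5,10,0,0,0],
    [-1,0,0,10,0,0,0],
    [-1,0,0,10,0,0,0],
    [-1,0,0,0,0,0,0],
    [-1,0,0,0,0,0,0],
    [-1,0,0,0,0,0,0],
    [-1,0,0,0,0,0,0],
    [-1,0,0,0,0,0,0]
  ]
}}

```text
time: 26.95
tool_pos: [634.4, 140.3, 53.8]
tcp_rot: [180.0, 0.1, -180.0]
ft_force: [-0.3, 1.1, -0.4]
finger_gap: 22.1
grip_force: 59.2
```

>>> {"op": "apply_moves", "data": {
  "steps": [
    [-1,0,0.3,6,0,0,0],
    [-1,0,0,6,0,0,0],
    [-1,0,0,4,0,0,0],
    [-1,0,0,2,0,0,0],
    [-1,0,0,0,0,0,0],
    [-1,0,0,0,0,0,0],
    [-1,0,0,0,0,0,0],
    [-1,0,0,0,0,0,0]
  ]
}}

```text
time: 27.75
tool_pos: [633.6, 140.5, 35.7]
tcp_rot: [-180.0, -0.1, -180.0]
ft_force: [-6.1, -0.7, 8.1]
finger_gap: 22.1
grip_force: 60.1
```

Contact is at the expected height. Release to about 40 mm, rise, and step back for a view.

>>> {"op": "apply_moves", "data": {
  "steps": [
    [-0.05,0,0,0,0,0,0],
    [-0.05,0,0,0,0,0,0],
    [-0.05,0,0,0,0,0,0],
    [-0.05,0,0,0,0,0,0],
    [-0.05,0,0,0,0,0,0],
    [-0.05,0,0,-20,0,0,0],
    [-0.05,0,0,-40,0,0,0],
    [-0.05,0,0,-45,0,0,0]
  ]
}}

```text
time: 28.55
tool_pos: [632.5, 140.3, 139.3]
tcp_rot: [-180.0, -0.2, 180.0]
ft_force: [0.8, 0.4, -0.8]
finger_gap: 40.6
grip_force: 0.0
```

>>> {"op": "apply_moves", "data": {
  "steps": [
    [0,0,0,-45,0,0,0],
    [0,15,0,-40,0,0,0],
    [0,40,0,0,0,0,0],
    [0,40,0,0,0,0,0],
    [0,40,0,0,0,0,0],
    [0,0,0,0,0,0,0],
    [0,0,0,0,0,0,0],
    [0,0,0,0,0,0,0]
  ]
}}

```text
time: 29.35
tool_pos: [500.1, 140.6, 226.0]
tcp_rot: [180.0, 0.1, 180.0]
ft_force: [0.8, -0.3, -1.0]
finger_gap: 42.6
grip_force: 0.0
```

Run:
```python
from h import *
a=wrist("w10");P=cloud(a)
print("saws");blobs(P,(600,670,-40,250),56,68)
print("arbor");blobs(P,(590,680,110,170),37,52)
print("others");blobs(P,(340,450,180,380),6,52)
```

```text
29.35 [500.1 140.6 226. ] [1.7999e+02 1.0000e-01 1.8000e+02] 42.57342765916534
saws
396 mean [629.1  -2.6  62.1] circ [633.4  -5.1] 14.3 rect [[629.8, -3.5], [28.4, 20.9], 63.9]
91 mean [636.9 189.6  63.1] circ [637.9 191.7] 14.3 rect [[638.4, 189.4], [28.6, 5.1], 13.4]
arbor
652 mean [628.7 139.6  44.9] circ [633.  140.9] 32.2 rect [[633.1, 139.3], [23.0, 64.3], 90.0]
others
1643 mean [380.4 318.3  20.4] circ [382.4 318.1] 37.7 rect [[383.2, 319.9], [28.5, 74.1], 74.7]
1357 mean [382.7 220.4  34.4] circ [384.  218.9] 21.0 rect [[383.9, 218.8], [40.8, 41.1], 29.3]
```

View pics/w10.png

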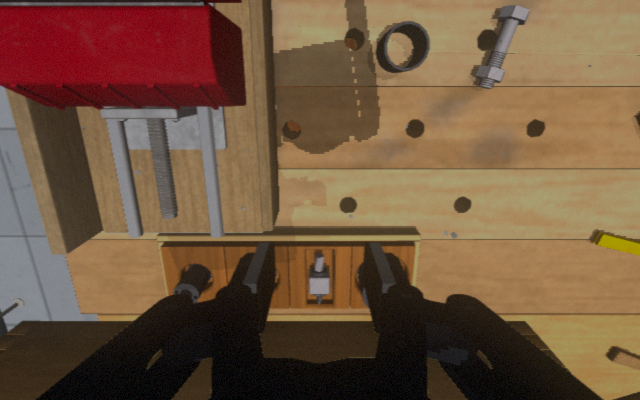

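The arbor lies in its pocket at (318,280), centred, with its collar top at about 46 mm as expected. The pipe and bolt haven't moved, so I'm handing in.

```bash
python3 -c "
from bench import r
print(r.hand_in())"
```

```text
the job is handed in; nothing more can be done
None
```

I put all three hole saws teeth down and fully home in their matching bores, laid the arbor in its pocket, left the pipe and bolt untouched, and handed the job in at about 29 s.

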